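Park a sprung chain tensioner on its lock pin

ROBOT

A 7-joint arm with a two-finger parallel gripper is mounted at the origin on the work surface. World frame = base frame: x ahead of the robot, y to its left, z up, the work surface at z = 0. Lengths are in m, angles in rad, forces in N, time in s.
With the tool pointing down it reaches from about 0.425 to 0.925 m from the base axis. Payload 6.8 kg.
Tool frame: the origin (TCP) lies on the front face of the gripper's body, between the roots of the fingers; the fingertips stand 73 mm ahead of it and the grasp point (between the pads) lies 54 mm ahead of it (env.nose_length is the distance from the TCP to the fingertips, in m); z points along the fingers, y is the line along which they close (so a half turn about z gives the same grasp; the last joint's range is limited). The gripper opens to 85 mm and grips with 20 to 120 N. Pads are 22 mm wide; open, the fingers measure 114 mm over their backs; the gripper's body (76 mm by 85 mm) begins 54 mm behind the grasp point. The pads swing forward as they close: fully open they stand 13 mm farther back than shut.
Start: joints at [1.207, 0.477, 0.022, 1.555, -0.011, 1.109, -0.083], TCP at [0.171, -0.653, 0.304] pointing down, gripper open.
Joint ranges: [-2.96, 2.96], [-0.34, 2.1], [-1.41, 1.46], [0.24, 2.44], [-1.37, 4.51], [0.17, 1.92], [-2.96, 2.96]. Speed limits (rad/s): [2.39, 2.39, 3.14, 3.14, 3.14, 3.14, 3.14].

INTERFACE

Orientations are given as a unit quaternion [w, x, y, z].
In Python, from cell import env, kin, camera, calibration, job gives the robot as it stands. The module is installed in compiled form; this text tells all that it offers. Calls block until the motion is done:
- env.reach(position, orientation): joint-space move of the TCP to a pose.
- env.movel(position, velocity=0.15, rot=None, stop_force=None): straight line of the TCP; rot=None keeps the orientation; velocity is the mean speed in m/s. With stop_force (N) it stops when the force on the tool has changed by that much, and returns True; else False.
- env.goto_joints(angles): joint-space move.
- env.grip(opening, f_grip=None): finger opening in m; f_grip is the grip in N (None keeps the last); returns when the fingers have stopped.
- env.dwell(seconds).
- kin.inverse_kinematics(position, orientation): joint angles nearest the present ones, or None.
- env.get_state(): the state.
- camera(name): name is "scene" or "top" or "wrist"; returns (picture, depth): 480x640x3 uint8, blue, green, red; 480x640 float32, m along the optical axis (not along the pixel's ray), 0 where there is no reading.
- calibration(name): a dict with "fx", "fy", "cx", "cy" (pixels), "k1" (the pictures are not rectified: a ray, as slopes to the right and down, at radius r is drawn at 1 + k1 r^2 times it, then the intrinsics apply), "rvec" (rotation vector, rad) and "tvec" (3), from world to camera coordinates, as OpenCV has them. Camera axes: x right, y down, z forward; pixel columns grow to the right and rows downward; lengths in m; the calibration is good to about 2 mm. A picture is of the moment at which its call begins: read the wrist's pose just before it. calibration takes no time and is no camera call; for the wrist camera it gives the pose at the moment of the call.
A pose or a line that the arm cannot do raises env.PlanningError and nothing moves.
- job.job_done(): hands the job in; it is judged then, once.
The state is a dict: "time": time; "qpos": joint angles; "joint_velocities": joint speeds; "joint_torque": joint torques, N m; "tcp_pos": TCP position; "orientation": TCP orientation; "force": force on the tool from outside, world axes, zero at the start; "torque": the same for the moment, N m; "opening": finger opening in m; "gripper_force": force on a finger pad.
Only numpy, scipy, OpenCV 4.12 (cv2) and the standard library are available. Lean on these libraries where they do the work, as an engineer would, in place of code of your own. Each camera call takes 0.05 s, during which the arm holds its last target. There are 200 camera calls.

TASK

Park the sprung bike chain tensioner for fitting a chain: take the red-handled lock pin from the wooden block, put it through the hole in the tensioner arm and with it lever the arm against its spring until the pointer stands in the red band of the scale. Feel there for the lock plate's hole underneath, push the pin fully home so that it holds the arm, and let go. Press only lightly all the while, never force the arm past the end of the scale or let it snap back, and leave the blue hex driver, the headlamp and the ice screw alone.

Things in the scene. Friction and masses are not known exactly. Their poses are not given: they have to be found in the camera images.
- tensioner: Bike chain tensioner on an aluminium bench plate 145 x 130 x 8 mm, fixed to the shelf. Origin on the vertical pivot axis at the shelf surface, z up; at rest the arm points 0.35 rad clockwise (from above) of its x axis. On a 58 mm round spring housing turns the grey arm: top 46 mm up, 10 mm thick, hub bolt to 52 mm; a black 44 mm idler sprocket hangs under its end, 107 mm from the pivot.
- tensioner_arm (a joint): Deflection of the sprung arm, rad: 0 at rest on its stop, growing counter-clockwise from above; scale end 0.87, hard stop 1.05. The spring always pushes it back to 0: about 2.3 N at rest, 4 to 5.3 N in the red band, felt at its hole 65 mm from the pivot.
- lever_hole (a point): Centre of the 11 mm through hole in the arm, at the arm's top face (46 mm above the shelf), 65 mm from the pivot axis; it travels with the arm.
- scale_band (a point): Middle of the red band (24 to 48 degrees, 0.42 to 0.84 rad) on the white scale, 46 mm from the pivot on the side opposite the arm, 34 mm above the shelf. Ticks every 5 degrees from 0 to 50; the arm's red tail pointer reads the deflection. Fixed to the tensioner.
- park_place (a point): Where the arm's hole stands at mid-band (0.63 rad), on the steel lock plate's top face, 34 mm above the shelf (2 mm under the arm, plate 10 mm thick, 16 mm free below). The plate covers the hole's whole path; a pin in the arm rides on it. Its one 10 mm hole is 65 mm from the pivot, but hand-set: it meets the arm's somewhere in 0.44 to 0.80 rad, unreported. See or feel it.
- lock_pin: Loose pin, about 60 g, upright in a hole of the tool block. Steel shank 8 mm thick, 26 mm long, last 2.5 mm tapered to 5 mm; flange 22 mm across, 3 mm thick; red handle 20 mm across, from 3 to 40 mm up. Origin: centre of the flange's underside, z up the handle; tip 26 mm below. Home, the flange lies on the arm; riding on the lock plate, it is 14 mm above the arm.
- tool_block: Fixed wooden tool block 46 x 120 x 38 mm (x, y, z), origin at the centre of its underside. Two 10 mm holes, 32 mm deep, in its top at y = -28 and +28 mm; the lock pin stands in one, the hex driver in the other, flanges on the block's top.
- hex_driver: Hex driver of the same shape as the lock pin but with a blue handle and dark shank, in the other hole of the block; stays there. Origin at the centre of its flange's underside.
- headlamp: Teal headlamp, 50 x 74 x 38 mm, lying loose on the shelf; origin at the centre of its underside.
- ice_screw: Silver ice screw, tube 17 mm in diameter, about 168 mm long along its x axis, lying loose on the shelf; origin under the tube near its middle, at the shelf surface.

How it is judged:
By the outcome, as a careful person would: the job done as asked, in the order asked, and still so for the second after the job is handed in, with the robot touching nothing.
It also fails if it takes over 72 s, if anything falls off the work surface, if the arm or the gripper's body presses on something with over 40 N, if the wrist force passes 120 N, or if a joint passes its speed limit or range.

## Working session

There is one attempt and no reset: what is moved stays moved. The work goes in short steps, each a Python script; the robot and the scene stay as the last script left them, time stands still between calls to the robot, and variables do not carry over. Pictures are saved under pics/ and viewed, at most 10 in all, crops included, and the job is handed in when it is done.

```bash
mkdir -p pics; ls
python3 - <<'E'
from cell import env, kin, camera, calibration, job
import cv2
for n in ("top","scene"):
    p,d=camera(n); cv2.imwrite(f"pics/{n}0.png",p)
    import numpy as np; np.save(f"pics/{n}0.npy",d)
    print(n,calibration(n))
s=env.get_state(); print(s["time"],s["force"],s["orientation"],s["opening"],env.nose_length)
E
```

```text
pics
top {'fx': 526.474468187955, 'fy': 526.474468187955, 'cx': 319.612674136678, 'cy': 242.94089507458236, 'k1': -0.0941702207176072, 'rvec': array([ 2.12621038, -2.11597599,  0.15195658]), 'tvec': array([0.00188687, 0.64657546, 0.87099763])}
scene {'fx': 544.3060786357322, 'fy': 544.3060786357322, 'cx': 327.5423091011249, 'cy': 237.69869416247914, 'k1': -0.08523286191492571, 'rvec': array([ 1.02661051,  2.50305633, -0.98175166]), 'tvec': array([ 0.45082754, -0.2889489 ,  1.16818715])}
0.1 [ 0.57807299 -0.29323123  0.11557363] [-8.12708566e-04  9.91829747e-01  1.27565930e-01 -1.60554931e-04] 0.0855994946147627 0.0726
```

View pics/top0.png

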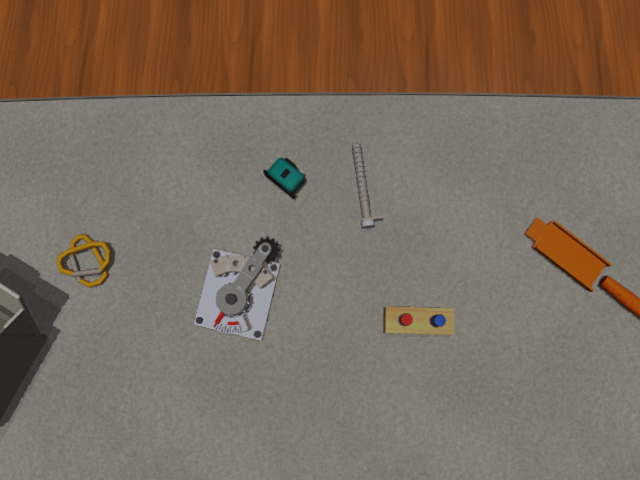

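View pics/scene0.png

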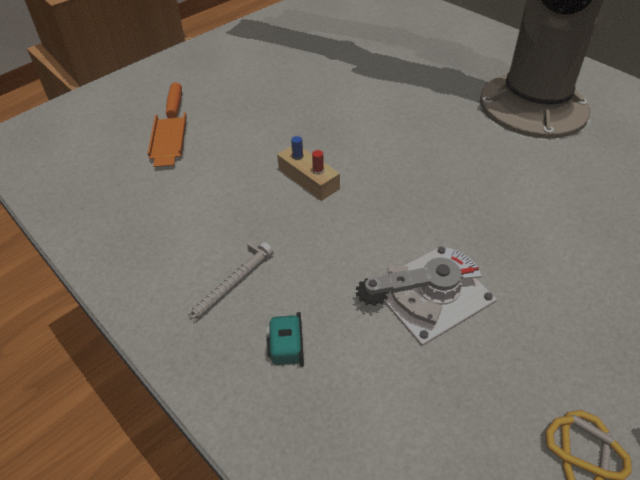

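The top picture shows the tensioner hub at (231,299), the idler at (266,246), the red pin at (406,319) and the blue driver at (438,321). The headlamp is at (287,175) and the ice screw around (362,185).

```bash
cat > h.py <<'E'
from cell import env, kin, camera, calibration, job
import cv2, numpy as np
from scipy.spatial.transform import Rotation as Rn
def ray(c,uv):
    K=np.array([[c["fx"],0,c["cx"]],[0,c["fy"],c["cy"]],[0,0,1]])
    p=cv2.undistortPoints(np.array(uv,float).reshape(-1,1,2),K,np.array([c["k1"],0,0,0,0])).reshape(-1,2)
    R=cv2.Rodrigues(c["rvec"])[0]; o=-R.T@c["tvec"]
    return o,np.c_[p,np.ones(len(p))]@R
def onplane(c,uv,z):
    o,d=ray(c,uv); return o+d*((z-o[2])/d[:,2])[:,None]
def proj(c,P):
    K=np.array([[c["fx"],0,c["cx"]],[0,c["fy"],c["cy"]],[0,0,1]])
    return cv2.projectPoints(np.array(P,float).reshape(-1,1,3),c["rvec"],c["tvec"],K,np.array([c["k1"],0,0,0,0]))[0].reshape(-1,2)
def down(yaw):  # tool down; tool y axis (closing line) at world angle yaw
    y=np.array([np.cos(yaw),np.sin(yaw),0]); z=np.array([0,0,-1.]); x=np.cross(y,z)
    q=Rn.from_matrix(np.c_[x,y,z]).as_quat(); return q[[3,0,1,2]]
def blob(mask):
    n,l,s,c=cv2.connectedComponentsWithStats(mask.astype(np.uint8))
    return [(int(s[i,4]),c[i].round(1).tolist()) for i in np.argsort(-s[1:,4])[:3]+1] if n>1 else []
E
python3 - <<'E'
from h import *
c=calibration("top")
for n,uv,z in (("hub",(231,299),.052),("idler",(266,246),.046),("armhole?",(253,268),.046),("platehole?",(236,264),.034),("pin",(406,319),.078),("blue",(438,321),.078),("headlamp",(287,175),.03),("screwA",(356,146),.01),("screwB",(370,223),.01)):
    print(n,onplane(c,[uv],z)[0].round(3))
b=onplane(c,[(385,307),(455,308),(454,335),(384,333)],.038); print(b.round(3))
w=calibration("wrist"); R=cv2.Rodrigues(w["rvec"])[0]; o=-R.T@w["tvec"]; s=env.get_state()
q=s["orientation"]; T=Rn.from_quat([q[1],q[2],q[3],q[0]]).as_matrix()
print(w["fx"],"cam in tool",T.T@(o-s["tcp_pos"]),"axes",(T.T@R.T).round(2))
E
```

```text
hub [0.547 0.159 0.052]
idler [0.642 0.101 0.046]
armhole? [0.603 0.123 0.046]
platehole? [0.611 0.156 0.034]
pin [ 0.514 -0.141  0.078]
blue [ 0.511 -0.195  0.078]
headlamp [0.778 0.067 0.03 ]
screwA [ 0.842 -0.062  0.01 ]
screwB [ 0.692 -0.087  0.01 ]
[[ 0.536 -0.11   0.038]
 [ 0.534 -0.233  0.038]
 [ 0.487 -0.23   0.038]
 [ 0.491 -0.108  0.038]]
406.899317171972 cam in tool [ 0.06982329  0.00061045 -0.06958452] axes [[-0.   -0.96 -0.27]
 [ 1.   -0.   -0.  ]
 [ 0.   -0.27  0.96]]
```

```bash
python3 - <<'E'
from h import *
for yaw in (0,np.pi):
    for P in ((.595,.15,.26),(.514,-.141,.25),(.514,-.141,.095),(.603,.123,.13)):
        q=kin.inverse_kinematics(np.array(P),down(yaw)); print(yaw,P,None if q is None else np.round(q,2))
E
python3 - <<'E'
from h import *
yaw=0
s=env.get_state()["time"]
try: env.reach(np.array([.595,.15,.26]),down(0)); 
except env.PlanningError as e: print(e); env.reach(np.array([.595,.15,.26]),down(np.pi))
p,d=camera("wrist"); cv2.imwrite("pics/w1.png",p); np.save("pics/w1.npy",d)
import pickle; c=calibration("wrist"); pickle.dump(c,open("pics/w1.pkl","wb"))
st=env.get_state(); print(st["time"]-s,st["time"],st["force"],st["qpos"].round(2) if hasattr(st["qpos"],"round") else st["qpos"])
E
```

```text
0 (0.595, 0.15, 0.26) [ 0.33  0.6  -0.96  1.7   0.54  1.12 -0.79]
0 (0.514, -0.141, 0.25) [ 0.59  0.36 -0.54  1.92  0.23  0.92 -0.06]
0 (0.514, -0.141, 0.095) [ 0.51  0.59 -0.46  2.02  0.43  0.63 -0.23]
0 (0.603, 0.123, 0.13) [ 0.2   0.69 -0.69  1.8   0.56  0.86 -0.76]
3.141592653589793 (0.595, 0.15, 0.26) [ 0.45  0.72 -1.19  1.7   0.71  1.22  2.23]
3.141592653589793 (0.514, -0.141, 0.25) [-0.74  0.66  1.28  2.   -0.73  1.06 -2.26]
3.141592653589793 (0.514, -0.141, 0.095) [ 0.02  0.55  0.17  2.05 -0.17  0.55 -2.84]
3.141592653589793 (0.603, 0.123, 0.13) [ 0.48  0.95 -1.19  1.78  0.98  1.15  2.1 ]
3.2333 3.3333 [ 0.00938326 -0.17027106 -0.8458427 ] [ 0.33  0.6  -0.96  1.7   0.54  1.12 -0.79]
```

View pics/w1.png

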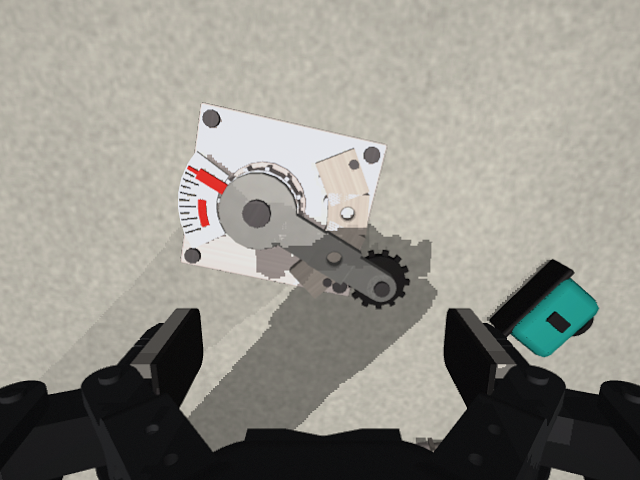

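The wrist view shows the hub bolt at (256,213), the arm hole at (334,258) and the idler bolt at (381,289). A lock-plate hole shows bright at (348,213), and the plate screws are at (354,164) and (327,283).

Run:
```python
from h import *
import pickle
c=pickle.load(open("pics/w1.pkl","rb")); im=cv2.imread("pics/w1.png")
g=cv2.cvtColor(im,cv2.COLOR_BGR2GRAY)
hub=onplane(c,[(256.5,213)],.052)[0]; idl=onplane(c,[(381.5,289)],.046)[0]
P={}
for n,uv,z in (("armhole",(334,258),.046),("platehole",(348,213),.034),("scr1",(354,164),.034),("scr2",(327,283),.034),("band",(203,214),.034),("pointer",(194,172),.044)):
    P[n]=onplane(c,[uv],z)[0]; v=P[n]-hub; print(n,P[n].round(4),np.hypot(*v[:2]).round(4),np.arctan2(v[1],v[0]).round(3))
v=idl-hub; print("hub",hub,"idl",idl,np.hypot(*v[:2]),np.arctan2(v[1],v[0]))
cr=im[140:310,170:400]; cr=cv2.resize(cr,None,fx=3.4,fy=3.4,interpolation=cv2.INTER_CUBIC); cv2.imwrite("pics/w1c.png",cr)
cc=calibration("top"); print(proj(cc,[P["armhole"]]))
```

```text
armhole [0.6041 0.1262 0.046 ] 0.0644 -0.572
platehole [0.6146 0.1572 0.034 ] 0.0647 -0.059
scr1 [0.6184 0.1929 0.034 ] 0.0754 0.436
scr2 [0.5991 0.102  0.034 ] 0.0768 -0.877
band [0.5075 0.1567 0.034 ] 0.0427 -3.039
pointer [0.5067 0.1884 0.044 ] 0.0512 2.578
hub [0.54999798 0.16105597 0.052     ] idl [0.63974375 0.10181935 0.046     ] 0.10753269718105095 -0.5834072738809232
[[251.15128976 267.23209825]]
```

View pics/w1c.png

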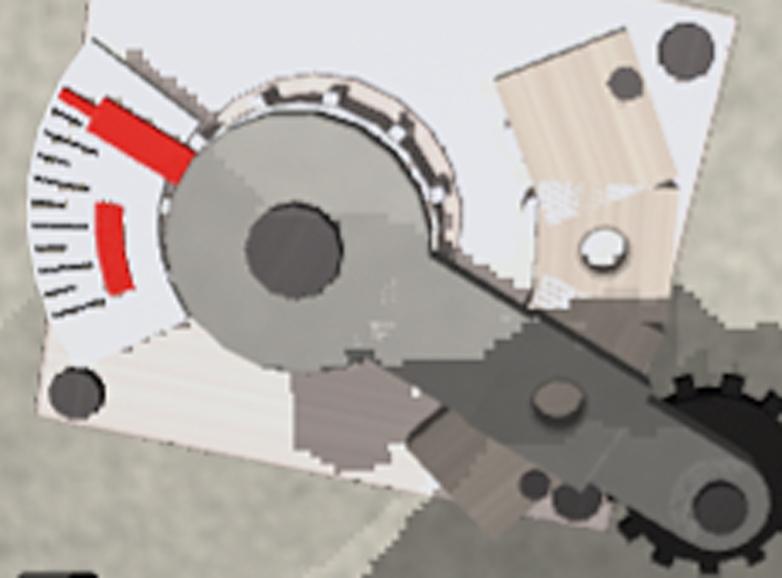

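The crop confirms the plate hole at full-picture (347.6,213.2), about 0.52 rad from the rest angle and inside the band. The arm hole is at (334.1,257.6). Next I look at the pin and pick it up.

```bash
cat >> h.py <<'E'
def topface(name,z0,hue="red"):
    c=calibration(name); p,d=camera(name)
    h=cv2.cvtColor(p,cv2.COLOR_BGR2HSV)
    m=((h[...,0]<8)|(h[...,0]>172))&(h[...,1]>150)&(h[...,2]>50)&(d>0)
    v,u=np.nonzero(m); R=cv2.Rodrigues(c["rvec"])[0]
    o,r=ray(c,np.c_[u,v]); X=o+r*d[v,u][:,None]
    k=np.abs(X[:,2]-z0)<.003
    return p,d,X,k,np.c_[u,v]
E
python3 - <<'E'
from h import *
import sys
g=np.array([.514,-.141])
env.grip(.05,40)
env.reach(np.array([*g,.23]),down(0))
p,d,X,k,uv=topface("wrist",.078); cv2.imwrite("pics/w2.png",p)
print("z pct",np.percentile(X[:,2],[5,50,95]).round(4),k.sum(),len(k))
T=X[k]; c2=np.array([(T[:,0].max()+T[:,0].min())/2,(T[:,1].max()+T[:,1].min())/2]); print(T[:,:2].mean(0),c2,np.ptp(T[:,:2],axis=0))
f=env.get_state(); print(f["time"],f["force"])
if k.sum()<30 or np.hypot(*(T[:,:2].mean(0)-g))>.01: sys.exit("check")
m=T[:,:2].mean(0)
env.movel(np.array([*m,.119]),.12,stop_force=6)
env.grip(0.0,40); s=env.get_state(); print(s["opening"],s["gripper_force"],s["tcp_pos"])
E
```

```text
z pct [0.0501 0.077  0.0785] 836 1198
[ 0.51496511 -0.14169557] [ 0.51496638 -0.14198601] [0.01909431 0.01904656]
4.9833 [ 0.04911659 -0.4838537  -0.26002724]
0.01891698318188159 38.97672414779663 [ 0.51533276 -0.14183505  0.11970013]
```

Run:
```python
from h import *
import pickle
s=env.get_state(); t=s["tcp_pos"]
env.movel(np.array([t[0],t[1],.20]),.12)
env.reach(np.array([.604,.126,.172]),down(0))
s=env.get_state(); print(s["time"],s["tcp_pos"],s["force"],s["opening"])
c=calibration("wrist"); p,d=camera("wrist"); cv2.imwrite("pics/w3.png",p)
c2=calibration("top"); p2,d2=camera("scene")
cs=calibration("scene")
u=proj(cs,[(.604,.126,.06)])[0]; x,y=u.astype(int); cr=cv2.resize(p2[y-60:y+60,x-80:x+80],None,fx=3,fy=3)
o=np.zeros((480,800,3),np.uint8); 
a=cv2.resize(p,(427,320)); o[:320,:427]=a; o[:360,427:800]=cr[:,:373]; 
cv2.imwrite("pics/m3.png",o)
print(proj(c,[(.604,.126,.046)]),proj(c,[s["tcp_pos"]-[0,0,.1077]]))
```

```text
8.35 [0.60409803 0.12397944 0.17139367] [ 0.86730215 -0.39415482 -0.51805855] 0.01885962578124876
[[321.37572995 264.67201382]] [[321.4256337  281.14476858]]
```

View pics/w3.png

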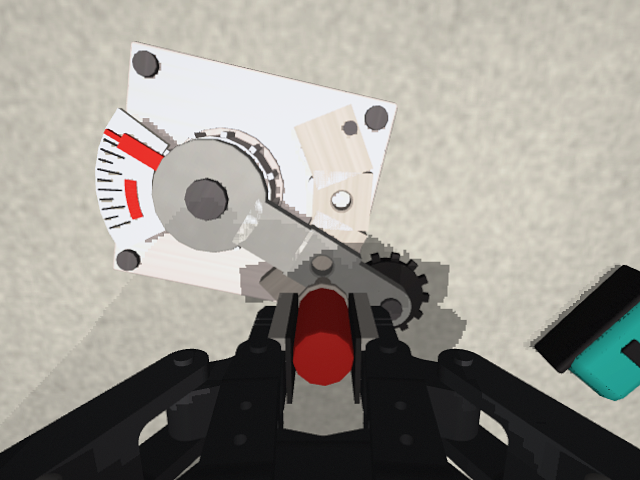

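View pics/m3.png

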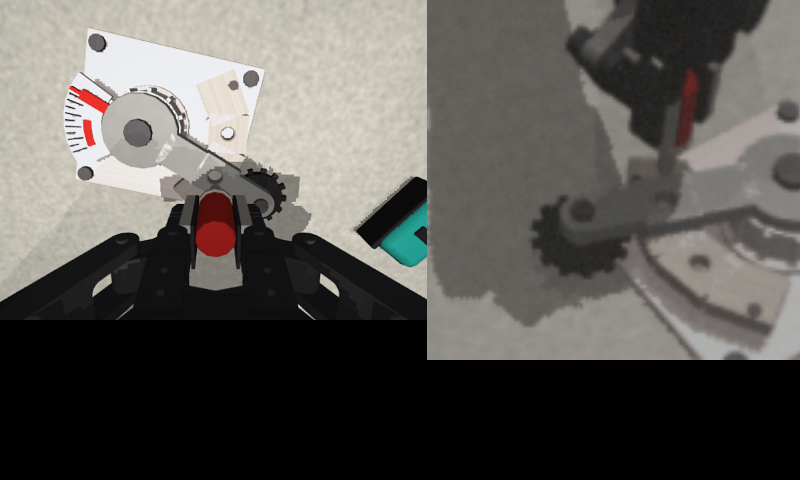

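The close wrist view shows the arm hole at (321.5,263), the plate hole at (341,200) and the hub at (206,199). The handle sits straight in the fingers, its top around (323,365), and the shank ends just short of the arm hole.

Run:
```python
from h import *
s=env.get_state(); c=calibration("wrist"); print(s["tcp_pos"],s["time"])
H=onplane(c,[(206.5,199)],.052)[0]; A=onplane(c,[(321.5,263.5)],.046)[0]; L=onplane(c,[(341,200)],.034)[0]
for n,P in (("hub",H),("arm",A),("plate",L)):
    v=P-H; print(n,P.round(4),np.hypot(*v[:2]).round(4),np.arctan2(v[1],v[0]).round(3))
env.movel(np.array([A[0],A[1],.165]),.05); env.dwell(.2)
s=env.get_state(); e=A[:2]-s["tcp_pos"][:2]; print("err",e)
tgt=np.array([*A[:2],.165]); tgt[:2]+=e
hit=env.movel(np.array([tgt[0],tgt[1],.141]),.03,stop_force=2.5)
s=env.get_state(); print(hit,s["tcp_pos"],s["force"],s["time"])
```

```text
[0.60431859 0.1233494  0.17171358] 8.45
hub [0.5507 0.16   0.052 ] 0.0 0.0
arm [0.6044 0.1259 0.046 ] 0.0636 -0.566
plate [0.6145 0.1562 0.034 ] 0.0639 -0.06
err [-4.84815437e-05  4.98574599e-06]
True [0.6040917  0.12585677 0.14155229] [-0.44963563 -0.32421139  5.35436707] 9.6833
```

The pin stopped at the lock plate's height, so it is through the arm. Now I lever it along the arc to the seen hole and press lightly.

Run:
```python
from h import *
hub=np.array([.5504,.1605]); R=.0643
p=env.get_state()["tcp_pos"]; env.movel(np.array([p[0],p[1],.1426]),.03)
for a in np.linspace(-.57,-.06,6)[1:]:
    env.movel(np.array([*(hub+R*np.array([np.cos(a),np.sin(a)])),.1426]),.04)
    s=env.get_state(); print(round(a,3),s["tcp_pos"].round(4),s["force"].round(1))
env.dwell(.2); s=env.get_state(); print(s["tcp_pos"].round(4),s["force"].round(1))
hit=env.movel(np.array([.6146,.1567,.135]),.02,stop_force=2.5)
s=env.get_state(); print(hit,s["tcp_pos"].round(4),s["force"].round(1),s["time"],s["opening"])
p,d=camera("wrist"); cv2.imwrite("pics/w4.png",p)
```

```text
-0.468 [0.6074 0.1313 0.1421] [-1.4 -1.  -1.5]
-0.366 [0.6102 0.1375 0.1423] [-2.8 -1.4 -1.8]
-0.264 [0.6123 0.1436 0.1425] [-3.5 -3.3 -0.4]
-0.162 [0.6137 0.1498 0.1425] [-3.4 -3.7 -1.3]
-0.06 [0.6145 0.1561 0.1425] [-3.5 -4.3 -1.4]
[0.6145 0.1559 0.1425] [-4.  -3.8  0.6]
True [0.6142 0.1548 0.1411] [ 0.1 -1.2  1.9] 11.925 0.018883610481611798
```

View pics/w4.png

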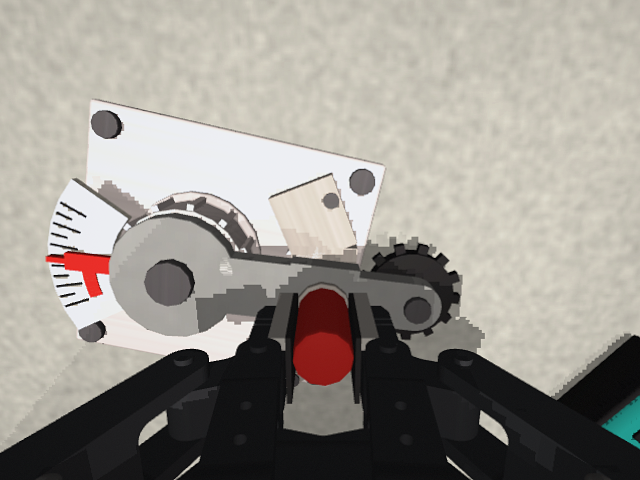

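The pointer is now in the band, at about 27°. The tip dropped 0.5 mm and caught on a rim, with a force change toward +x +y, so the pin is about 2 mm short of the hole. I'll feel onward with light probes.

Run:
```python
from h import *
base=np.array([.6146,.1567])
for dx,dy in ((.0005,.001),(.001,.0015),(0,.002),(.0015,.0005),(-.001,.001),(0,.0035)):
    g=base+[dx,dy]
    p=env.get_state()["tcp_pos"]
    env.movel(np.array([*p[:2],.1422]),.03)
    env.movel(np.array([*(g+[0,.0008]),.1422]),.02)
    s0=env.get_state()
    hit=env.movel(np.array([*(g+[0,.0008]),.137]),.02,stop_force=3)
    s=env.get_state(); print((dx,dy),s0["tcp_pos"].round(4),s0["force"].round(1),hit,s["tcp_pos"].round(4),s["force"].round(1),round(s["time"],1))
    if s["tcp_pos"][2]<.139: break
```

```text
(0.0005, 0.001) [0.6148 0.1584 0.142 ] [-1.8 -4.   0.7] False [0.615  0.1582 0.1364] [-1.3 -4.1 -2.9] 13.0
```

Run:
```python
from h import *
s=env.get_state(); p=s["tcp_pos"]
for i in range(3):
    hit=env.movel(np.array([.6150,.1583,.1265]),.025,stop_force=4)
    s=env.get_state(); print(hit,s["tcp_pos"].round(4),s["force"].round(1),s["time"])
    if s["tcp_pos"][2]<.1285 or not hit: break
```

```text
True [0.6147 0.1568 0.135 ] [ 0.1 -2.7  1.2] 13.1917
True [0.615  0.157  0.1278] [-2.6 -2.7  6.6] 13.525
```

Run:
```python
from h import *
p=env.get_state()["tcp_pos"]
print(env.movel(p+[0,-.0015,0],.01,stop_force=2)); s=env.get_state(); print(s["tcp_pos"].round(4),s["force"].round(1))
env.grip(.045); env.dwell(.2)
p=env.get_state()["tcp_pos"]; env.movel(np.array([p[0],p[1],.21]),.1)
env.movel(np.array([.595,.12,.26]),.15); env.dwell(.3)
q,d,X,k,uv=topface("wrist",.086); cv2.imwrite("pics/w5.png",q)
kk=(np.hypot(X[:,0]-.615,X[:,1]-.156)<.025); Z=X[kk,2]; print("handle top z",np.percentile(Z,[50,90,98]).round(4),X[kk&k,:2].mean(0)); print(env.get_state()["time"],env.get_state()["force"])
```

```text
False
[0.615  0.1566 0.1278] [-0.9  0.7  2.4]
handle top z [0.0855 0.0866 0.0871] [0.61448777 0.15408811]
16.25 [-0.38707286 -0.10270804  0.04151069]
```

View pics/w5.png

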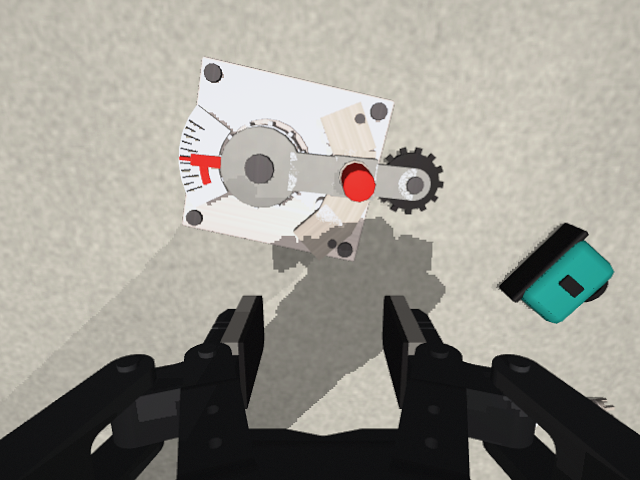

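The released pin stands home at (358,182), with its handle top at z = 0.086 as expected. The pointer at (205,160) is in the red band, the headlamp is untouched, and the gripper is clear.

```bash
python3 -c "
from cell import job; print(job.job_done())"
```

```text
the job is handed in; nothing more can be done
None
```

The job is handed in: the lock pin is fully home through the tensioner arm and lock plate, the pointer stands in the red band, and the gripper was clear when the clock read about 16 s of the 72 s allowed.

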